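# Lid the canisters and scan them in

### The job

Set each lid that is on the bench onto the canister of its own size so that it sits seated and level. When all are on, take the hand scanner and read the barcode label on each lid, from the largest lid to the smallest, holding the scanner steadily aimed at each label for a good second. Then lay the scanner flat in the wide compartment of the wooden tray, and leave the mug, the bottle and the brush alone and the canisters standing.

Things in the scene. Friction and masses are not known exactly. Their poses are not given: they have to be found in the camera images.
- jar_large: The large open canister of bare brown clay, loose, 116 mm across and 90 mm tall, mouth 104 mm wide (wall 6 mm). Origin: centre of its underside, z up.
- jar_medium: The medium open canister of bare brown clay, loose, 98 mm across and 80 mm tall, mouth 86 mm wide (wall 6 mm). Origin: centre of its underside, z up.
- jar_small: The small open canister of bare brown clay, loose, 80 mm across and 70 mm tall, mouth 68 mm wide (wall 6 mm). Origin: centre of its underside, z up.
- lid_large: Clay lid of the large canister, loose, right way up, may be absent: disc 116 mm across, 8 mm thick, plug 96 mm across and 8 mm deep below, bar grip on top 18 mm (x) by 42 mm (y) by 28 mm tall. Origin: centre of the plug's underside, z up; disc top at z 16 mm, grip top at 44. Seated, the disc rests on the rim and the origin is 82 mm above the canister's.
- lid_medium: Clay lid of the medium canister, loose, right way up, may be absent: disc 98 mm across, 8 mm thick, plug 78 mm across and 8 mm deep below, bar grip on top 18 mm (x) by 42 mm (y) by 28 mm tall. Origin: centre of the plug's underside, z up; disc top at z 16 mm, grip top at 44. Seated, the disc rests on the rim and the origin is 72 mm above the canister's.
- lid_small: Clay lid of the small canister, loose, right way up, may be absent: disc 80 mm across, 8 mm thick, plug 60 mm across and 8 mm deep below, bar grip on top 18 mm (x) by 42 mm (y) by 28 mm tall. Origin: centre of the plug's underside, z up; disc top at z 16 mm, grip top at 44. Seated, the disc rests on the rim and the origin is 62 mm above the canister's.
- label_large (a point): Centre of the white barcode label (18 mm along the lid's x, 32 mm along y) stuck flat on the top of the large lid, 38 mm from the lid's centre along the lid's +x. The bars are set side by side along y. Axes as the lid's.
- label_medium (a point): Centre of the white barcode label (18 mm along the lid's x, 32 mm along y) stuck flat on the top of the medium lid, 32 mm from the lid's centre along the lid's +x. The bars are set side by side along y. Axes as the lid's.
- label_small (a point): Centre of the white barcode label (18 mm along the lid's x, 32 mm along y) stuck flat on the top of the small lid, 25 mm from the lid's centre along the lid's +x. The bars are set side by side along y. Axes as the lid's.
- scanner: Hand-held barcode scanner, loose, 190 g, on its flat base: straight black handle x -78 to 34 mm, 30 mm wide (y), 38 mm tall; grey head 54 mm wide at the +x end, up to x 75 and z 72 mm, tilted 45 degrees nose down. Origin: underside, midway along; x towards the head, z up. Balanced when gripped across the handle at x -15 mm.
- beam (a point): Scanner's dark red window, at (63, 0, 24) mm in its frame. z: reading direction, 45 degrees down and ahead (+x) with the scanner level; y: scan line (scanner's y). It reads a label by itself when the label's centre is within 15 mm of this z axis, 60 to 140 mm out (100 best), scan line along the label's y (either way, within 0.3 rad), kept so for 1 s.
- tray: Open wooden tray fixed to the bench, 200 mm (x) by 139 mm (y), walls 20 mm tall and 5 mm thick, floor 5 mm thick, with a wide empty compartment on its -y side and a narrow one on its +y side that holds two trimming tools (part of the tray). Origin: centre of the underside.
- slot (a point): Centre of the floor of the wide compartment, which is 190 mm (x) by 84 mm (y) inside, walls 15 mm above this floor. Axes as the tray's.
- mug: Bystander: white mug, 80 mm across, 85 mm tall. Origin: centre of its underside.
- bottle: Bystander: white bottle with yellow cap, 64 mm across, 180 mm tall. Origin: centre of its underside.
- brush: Bystander: brush lying on the bench. Origin: underside, about the middle.
Things that resemble listed ones, but are neither listed nor needed, are in the scene too. Leave any blue look-alike of the scanner alone.

How it is judged:
By the outcome, as a careful person would: the job done as asked, in the order asked, and still so for the second after the job is handed in, with the robot touching nothing.
Of lid_large, lid_medium, lid_small only 2 to 3 are there at a start; the rules pass over those that are not, and their reading is None.
At some moment in a run one of lid_large, lid_medium, lid_small, jar_large, jar_medium, jar_small, scanner may be knocked a few centimetres aside while the robot is not near it.
It also fails if it takes over 210 s, if anything falls off the work surface, if the arm or the gripper's body presses on something with over 40 N, if the wrist force passes 120 N, or if a joint passes its speed limit or range.

### The arm

A 7-joint arm with a two-finger parallel gripper is mounted at the origin on the work surface. World frame = base frame: x ahead of the robot, y to its left, z up, the work surface at z = 0. Lengths are in m, angles in degrees, forces in N, time in s.
With the tool pointing down it reaches from about 0.425 to 0.8 m from the base axis. Payload 8.3 kg.
Tool frame: the origin (TCP) lies on the centre line of the jaws, within the pads' length; the fingertips stand 25 mm ahead of it and the grasp point (between the pads) lies 6 mm ahead of it; x points along the fingers, z is the direction in which the jaws open and shut, and the axes are right-handed (so a half turn about x gives the same grasp; the last joint's range is limited). The gripper opens to 85 mm and grips with 20 to 120 N. Pads are 22 mm wide; open, the fingers measure 114 mm over their backs; the gripper's body (76 mm by 85 mm) begins 54 mm behind the grasp point. The pads swing forward as they close: fully open they stand 13 mm farther back than shut.
Start: joints at [-78.088, 21.967, 0.94, 78.501, -0.361, 79.538, -2.664], TCP at [0.167, 0.602, 0.256] pointing down, gripper open.
Joint ranges: [-169.22, 169.22], [-14.56, 117.87], [-87.37, 89.26], [10.42, 133.3], [-82.24, 262.24], [0.94, 117.77], [-172.7, 172.7]. Speed limits (degrees/s): [136.94, 136.94, 172.46, 172.46, 180, 180, 180].

### API

Orientations are given as [roll, pitch, yaw] about the fixed x, y, z axes, in that order (R = Rz(yaw) Ry(pitch) Rx(roll)).
In Python, from rig import arm gives the robot as it stands. The module is installed in compiled form; this text tells all that it offers. Calls block until the motion is done:
- arm.movep(position, orientation): joint-space move of the TCP to a pose.
- arm.line_to(position, orientation=None, speed=0.15, until_force=None): straight line of the TCP; orientation=None keeps the orientation; speed is the mean speed in m/s. With until_force (N) it stops when the force on the tool has changed by that much, and returns True; else False.
- arm.goto_joints(angles): joint-space move.
- arm.set_gripper(opening, squeeze=None): finger opening in m; squeeze is the grip in N (None keeps the last); returns when the fingers have stopped.
- arm.dwell(seconds).
- arm.solve_ik(position, orientation): joint angles nearest the present ones, or None.
- arm.get_state(): the state.
- arm.snapshot(name): name is "scene" or "top" or "wrist"; returns (picture, depth): 480x640x3 uint8, blue, green, red; 480x640 float32, m along the optical axis (not along the pixel's ray), 0 where there is no reading.
- arm.get_calibration(name): a dict with "camera_matrix" (3x3 intrinsics, pixels), "world_to_cam" (4x4, takes a point from world to camera coordinates). Camera axes: x right, y down, z forward; pixel columns grow to the right and rows downward; lengths in m; the calibration is good to about 2 mm. The wrist camera is an equidistant fisheye: a pixel r from the principal point sees the ray r / f radians off the axis. A picture is of the moment at which its call begins: read the wrist's pose just before it. get_calibration takes no time and is no camera call; for the wrist camera it gives the pose at the moment of the call.
A pose or a line that the arm cannot do raises arm.MotionError and nothing moves.
- arm.finish_job(): hands the job in, once; it reports no verdict.
The state is a dict: "time": time; "joints": joint angles; "dq": joint speeds; "joint_torque": joint torques, N m; "position": TCP position; "orientation": TCP orientation; "ft_force": force on the tool from outside, world axes, zero at the start; "wrist_torque": the same for the moment, N m; "opening": finger opening in m.
Only numpy, scipy, OpenCV 4.12 (cv2) and the standard library are available. Lean on these libraries where they do the work, as an engineer would, in place of code of your own. Each camera call takes 0.05 s, during which the arm holds its last target.

## Working session

There is one attempt and no reset: what is moved stays moved. The work goes in short steps, each a Python script; the robot and the scene stay as the last script left them, time stands still between calls to the robot, and variables do not carry over. Pictures are saved under pics/ and viewed, and the job is handed in when it is done.

```bash
mkdir -p pics; ls; python3 - <<'E'
from rig import arm
import cv2
s=arm.get_state(); print(s['time'],s['position'],s['orientation'],s['opening'])
for n in("scene","top","wrist"):
    p,d=arm.snapshot(n); cv2.imwrite(f'pics/{n}0.png',p)
    c=arm.get_calibration(n); print(n,c['camera_matrix'],c['world_to_cam'])
E
```

```text
pics
0.0 [0.16703626 0.60179494 0.25528269] [-178.81447861   89.88895245 -104.32595922] 0.08524866920624871
scene [[539.31733522   0.         313.76838658]
 [  0.         539.31733522 242.28084918]
 [  0.           0.           1.        ]] [[-0.36574239  0.93069975 -0.00552108  0.22160202]
 [ 0.6841836   0.26483647 -0.67952517 -0.34657205]
 [-0.63097172 -0.25230859 -0.73363142  1.6947154 ]
 [ 0.          0.          0.          1.        ]]
top [[497.18494765   0.         321.06339447]
 [  0.         497.18494765 240.69300208]
 [  0.           0.           1.        ]] [[ 0.02667553 -0.99937198  0.02332492 -0.04308771]
 [-0.99565355 -0.02864462 -0.08861989  0.56061898]
 [ 0.08923237 -0.02085956 -0.99579238  1.0267454 ]
 [ 0.          0.          0.          1.        ]]
wrist [[371.64829954   0.         319.30318236]
 [  0.         371.64829954 243.14897639]
 [  0.           0.           1.        ]] [[ 2.66934747e-01  9.63714257e-01 -8.19928376e-04 -6.24539119e-01]
 [ 9.13378841e-01 -2.52721021e-01  3.19172647e-01 -4.25838577e-02]
 [ 3.07384017e-01 -8.59471748e-02 -9.47696233e-01  3.79180365e-01]
 [ 0.00000000e+00  0.00000000e+00  0.00000000e+00  1.00000000e+00]]
```

View pics/scene0.png

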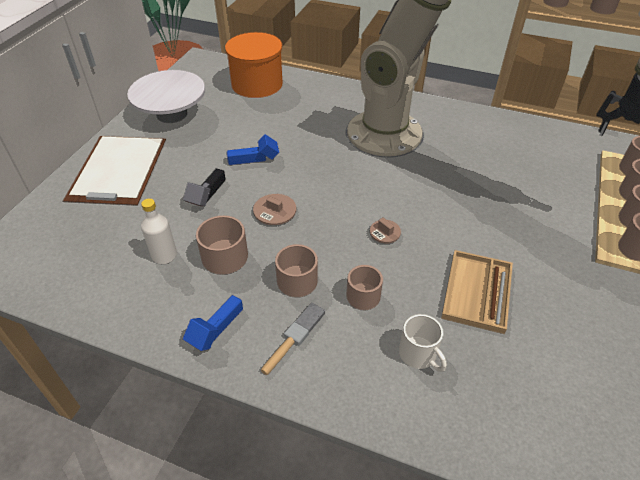

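View pics/top0.png

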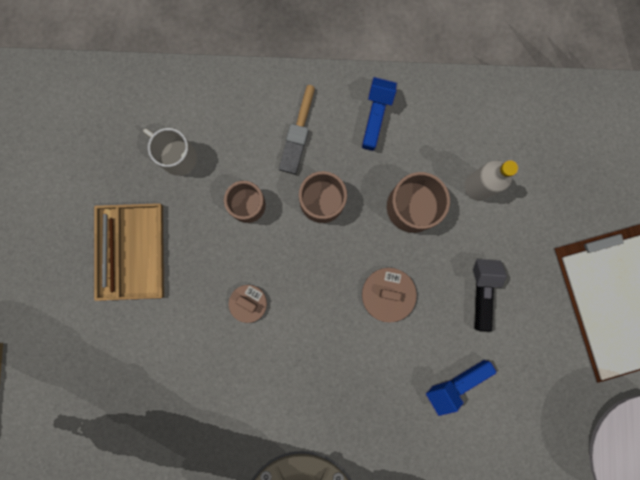

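View pics/wrist0.png

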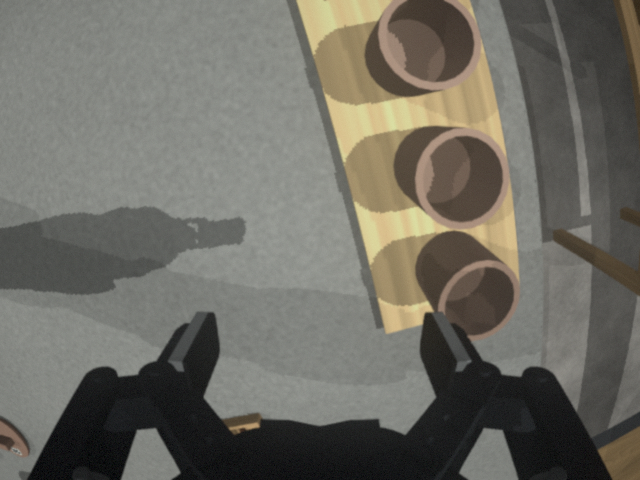

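```bash
cat > h.py <<'E'
import numpy as np, cv2
from rig import arm
def world(name, snap=None):
    c=arm.get_calibration(name)
    p,d=snap if snap else arm.snapshot(name)
    K=c['camera_matrix'];T=np.linalg.inv(c['world_to_cam'])
    v,u=np.mgrid[:480,:640]
    x=(u-K[0,2])/K[0,0]*d; y=(v-K[1,2])/K[1,1]*d
    P=np.stack([x,y,d],-1)@T[:3,:3].T+T[:3,3]
    P[d==0]=np.nan
    return p,d,P
def circ(xy):
    # algebraic fit w/ outlier rejection
    from scipy.optimize import least_squares
    c=xy.mean(0)
    r=least_squares(lambda q:np.hypot(*(xy-q[:2]).T)-q[2],[*c,.05],loss='soft_l1',f_scale=.002)
    return r.x
def ortho(p,P,z,name=None):
    pass
def px2w(name,u,v,z):
    c=arm.get_calibration(name);K=c['camera_matrix'];T=np.linalg.inv(c['world_to_cam'])
    r=T[:3,:3]@np.array([(u-K[0,2])/K[0,0],(v-K[1,2])/K[1,1],1.]);o=T[:3,3]
    return o+r*(z-o[2])/r[2]
E
python3 - <<'E'
from h import *
p,d,P=world('top')
np.savez('top0.npz',p=p,d=d,P=P)
print('bench z',np.nanmedian(P[320:400,100:250,2]))
def comp(u0,v0,u1,v1,zl,zh,nm):
    Z=P[v0:v1,u0:u1]; m=(Z[...,2]>zl)&(Z[...,2]<zh)
    n,lab,st,ce=cv2.connectedComponentsWithStats(m.astype(np.uint8))
    if n<2: print(nm,'none');return
    i=1+st[1:,4].argmax(); q=Z[lab==i]
    hull=cv2.convexHull(q[:,:2].astype(np.float32))[:,0]
    c,r=cv2.minEnclosingCircle(hull); f=circ(hull)
    print(nm,'n',len(q),'zmed',np.median(q[:,2]).round(4),'zmax',np.percentile(q[:,2],98).round(4),'circfit',f.round(4),'minenc',np.round(c,4),round(r,4), 'rect',cv2.minAreaRect(q[:,:2].astype(np.float32)))
comp(380,165,460,240,.08,.1,'jarL'); comp(290,160,355,230,.07,.09,'jarM'); comp(220,175,270,230,.06,.08,'jarS')
comp(350,255,430,330,.008,.06,'lidA'); comp(350,255,430,330,.03,.06,'gripA')
comp(220,275,275,330,.008,.06,'lidB'); comp(220,275,275,330,.03,.06,'gripB')
comp(455,250,520,345,.02,.1,'scan'); comp(455,270,520,345,.03,.045,'handle');comp(85,195,170,310,.01,.04,'tray')
comp(465,150,530,210,.05,.25,'bottle');comp(135,120,195,170,.05,.25,'mug')
for nm,(u0,v0,u1,v1) in dict(A=(350,255,430,330),B=(220,275,275,330)).items():
    g=p[v0:v1,u0:u1].astype(int); Z=P[v0:v1,u0:u1]
    m=(g.min(-1)>150); q=Z[m]; print(nm,'label',m.sum(),q.mean(0).round(4))
big=cv2.resize(p[240:350,200:520],(800,275),interpolation=cv2.INTER_CUBIC); cv2.imwrite('pics/z.png',big)
E
```

```text
bench z -0.0004904696767646932
jarL n 614 zmed 0.089 zmax 0.0928 circfit [ 0.6444 -0.2254  0.0576] minenc [ 0.6444 -0.2254] 0.0582 rect ((0.6442214250564575, -0.22513580322265625), (0.11397688090801239, 0.11491791903972626), 88.83153533935547)
jarM n 472 zmed 0.0791 zmax 0.083 circfit [ 0.6511 -0.0273  0.0485] minenc [ 0.6512 -0.0273] 0.0491 rect ((0.6512320041656494, -0.02682064101099968), (0.09696823358535767, 0.09543280303478241), 0.47395873069763184)
jarS n 390 zmed 0.069 zmax 0.0731 circfit [0.6376 0.1334 0.0395] minenc [0.6376 0.1334] 0.0399 rect ((0.6374945044517517, 0.1334875077009201), (0.07898495346307755, 0.07777057588100433), 46.79297637939453)
lidA n 2325 zmed 0.016 zmax 0.0447 circfit [ 0.4524 -0.1755  0.0575] minenc [ 0.4524 -0.1756] 0.0581 rect ((0.45223286747932434, -0.17534929513931274), (0.11221347749233246, 0.1151924878358841), 1.579306721687317)
gripA n 180 zmed 0.0432 zmax 0.047 circfit [ 0.4538 -0.1749  0.0192] minenc [ 0.4525 -0.1753] 0.0218 rect ((0.4522952139377594, -0.1751529723405838), (0.04136669635772705, 0.017820285633206367), 80.21324920654297)
lidB n 
[... 894 characters left out ...]
04 0.3737 0.1157] minenc [0.5284 0.378 ] 0.121 rect ((0.5289681553840637, 0.37812185287475586), (0.20070533454418182, 0.1408378630876541), 3.9766652584075928)
bottle n 1232 zmed 0.1215 zmax 0.1816 circfit [ 0.693  -0.3687  0.0313] minenc [ 0.6933 -0.3686] 0.0321 rect ((0.6915668249130249, -0.3664637804031372), (0.06287352740764618, 0.05624384060502052), 33.37192916870117)
mug n 729 zmed 0.0741 zmax 0.0872 circfit [0.7375 0.2878 0.0401] minenc [0.7455 0.3   ] 0.0552 rect ((0.7373040318489075, 0.2978244125843048), (0.10048957169055939, 0.07861123234033585), 87.81623840332031)
A label 0 [nan nan nan]
B label 0 [nan nan nan]<stdin>:20: RuntimeWarning: Mean of empty slice.
  ret = um.true_divide(
```

View pics/z.png

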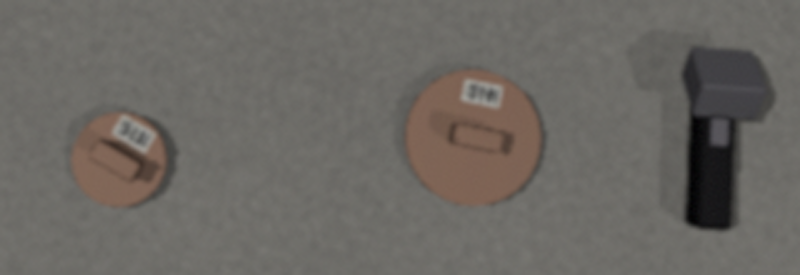

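```bash
cat >> h.py <<'E'
def comp(P,cx,cy,R,zl,zh):
    m=(P[...,2]>zl)&(P[...,2]<zh)&(np.hypot(P[...,0]-cx,P[...,1]-cy)<R)
    n,lab,st,ce=cv2.connectedComponentsWithStats(m.astype(np.uint8),connectivity=8)
    if n<2: return None
    return P[lab==1+st[1:,4].argmax()]
def jar(P,cx,cy,h):
    q=comp(P,cx,cy,.1,h-.01,h+.01)
    f=circ(cv2.convexHull(q[:,:2].astype(np.float32))[:,0]); return f,len(q)
def lid(P,cx,cy,z0,R=.09):
    q=comp(P,cx,cy,R,z0+.008,z0+.06); f=circ(cv2.convexHull(q[:,:2].astype(np.float32))[:,0])
    g=comp(P,f[0],f[1],.035,z0+.034,z0+.056)
    r=cv2.minAreaRect(g[:,:2].astype(np.float32))
    a=r[2] if r[1][0]>r[1][1] else r[2]+90
    return f, np.array(r[0]), r[1], a  # a: heading of long axis (mod 180)
def down(h): return [0,90,h]
E
cat > pick.py <<'E'
from h import *
import sys
w=sys.argv[1]
cx,cy,jx,jy,jh=dict(L=(.4524,-.1755,.6444,-.2254,.09),S=(.426,.1236,.6376,.1334,.07))[w]
p,d,P=world('top')
f,g,wh,a=lid(P,cx,cy,0); print('lid',f,g,wh,a)
print('jar',jar(P,jx,jy,jh))
c=(f[:2]*.4+g*.6)
x=(a-90+90)%180-90   # lid x heading near 0
h=x+180
if h>180:h-=360
print('c',c,'lidx',x)
arm.set_gripper(.06,40)
arm.movep([c[0],c[1],.2],down(h)); print(arm.get_state()['joints'])
p,d,P=world('top'); print('recheck'); 
try: print(lid(P,*c,0)[:2])
except Exception as e: print(e)
print(arm.line_to([c[0],c[1],.046],speed=.12,until_force=10))
print(arm.get_state()['position'])
arm.set_gripper(.0,50); s=arm.get_state(); print('open',s['opening'],s['time'],s['ft_force'])
arm.line_to([c[0],c[1],.22],speed=.12); s=arm.get_state(); print(s['opening'],s['ft_force'],s['time'])
p,d,P=world('top'); cv2.imwrite(f'pics/pk{w}.png',p); print('jar',jar(P,jx,jy,jh))
p,_=arm.snapshot('scene'); cv2.imwrite(f'pics/pks{w}.png',p)
E
python3 pick.py L
```

```text
lid [ 0.45226661 -0.17540358  0.05740946] [ 0.45233107 -0.17551188] (0.042525459080934525, 0.017867332324385643) 79.89012145996094
jar (array([ 0.64441454, -0.22533458,  0.05746877]), 609)
c [ 0.45230528 -0.17546856] lidx -10.109878540039062
[ -48.50702324   19.34560941   79.63409608  106.75208971  -20.1827339
   70.79550056 -152.58130687]
recheck
(array([ 0.45281846, -0.17457793,  0.05671033]), array([ 0.45313856, -0.1709784 ]))
False
[ 0.45276258 -0.17567259  0.04658159]
open 0.016896483790480924 5.4833 [-2.53652521  1.05819345  5.27044472]
0.01679727644233951 [ 0.27889873  0.75927347 -2.30494493] 7.0833
jar (array([ 0.64427585, -0.22523518,  0.05759407]), 611)
```

```bash
python3 - <<'E'
from h import *
for h in (0,-10,-20,-60,-90,10,30):
    for z in (.25,.13):
        q=arm.solve_ik([.6443,-.2253,z],down(h)); print(h,z,None if q is None else np.round(q,1))
E
```

```text
0 0.25 [ 49.8  42.1 -61.6  66.4  36.1  90.3  -3.8]
0 0.13 [ 52.   48.2 -61.6  75.7  41.8  79.7  -8.1]
-10 0.25 [ 49.8  42.1 -61.6  66.4  36.1  90.3 -13.8]
-10 0.13 [ 46.4  42.6 -49.2  76.   32.   75.5 -12.9]
-20 0.25 [ -1.2  31.5  28.8  69.4 -14.7  82.6   5.9]
-20 0.13 [  1.2  35.1  23.7  78.6 -14.3  69.3   6. ]
-60 0.25 [ -3.7  32.3  33.2  69.6 -17.1  82.9 -32.5]
-60 0.13 [ -1.8  35.9  28.4  78.7 -17.3  69.7 -32. ]
-90 0.25 [ -5.3  32.8  36.   69.7 -18.7  83.2 -61.5]
-90 0.13 [ -3.7  36.5  31.5  78.8 -19.3  70.  -60.6]
10 0.25 [ 53.5  48.1 -74.   66.2  45.9  94.7   1.6]
10 0.13 [ 56.   55.5 -74.1  75.5  52.6  85.6  -3.1]
30 0.25 [ 53.5  48.1 -74.   66.2  45.9  94.7  21.6]
30 0.13 [ 56.   55.5 -74.1  75.5  52.6  85.6  16.9]
```

View pics/pksL.png

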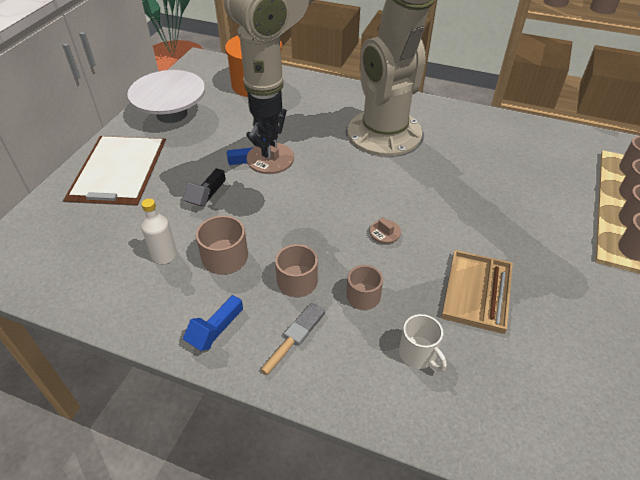

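```bash
python3 - <<'E'
from h import *
s=arm.get_state()
try: arm.line_to([.452,-.2,.30],speed=.2)
except Exception as e: print(e)
print(np.round(arm.get_state()['joints'],1))
arm.goto_joints([19,27,0,70,0,83,19])
s=arm.get_state(); print(s['position'],s['orientation'],s['time'],s['opening'])
for z in (.25,.13):
    q=arm.solve_ik([.6443,-.2253,z],down(0)); print(z,None if q is None else np.round(q,1))
p,_=arm.snapshot('scene'); cv2.imwrite('pics/a1.png',p)
E
```

```text
[ -50.2   14.7   84.    96.5  -14.8   82.3 -154.5]
[ 0.61809349 -0.24623028  0.26687497] [163.52314447  89.96929925 163.51235349] 10.3083 0.017040229308461736
0.25 [16.9 29.6 -0.4 68.3  0.2 82.1 16.5]
0.13 [17.1 33.6 -0.7 77.7  0.4 68.8 16.3]
```

View pics/a1.png

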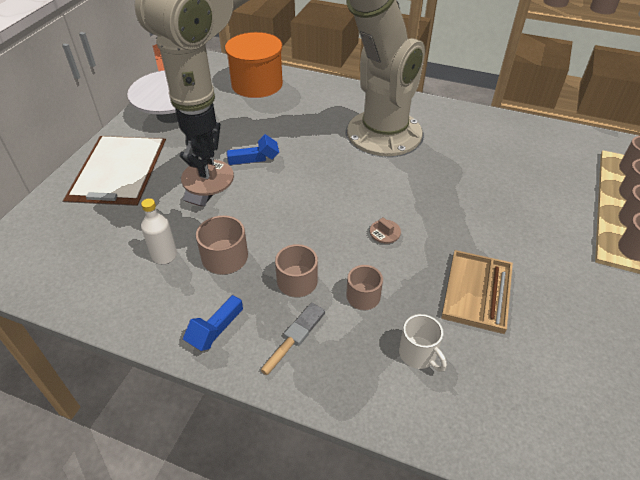

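```bash
cat > place.py <<'E'
from h import *
import sys
x,y,zs,h,jx,jy,jh=map(float,sys.argv[1:8])
arm.movep([x,y,zs+.07],down(h))
arm.line_to([x,y,zs+.016],speed=.1)
arm.dwell(.2); print(arm.get_state()['position'])
r=arm.line_to([x,y,zs-.004],speed=.03,until_force=8)
s=arm.get_state(); print(r,'z err',s['position'][2]-zs,s['position'],s['ft_force'],s['wrist_torque'],s['time'])
E
python3 place.py .6443 -.2253 .1286 0 0 0 0
```

```text
[ 0.64479531 -0.22546937  0.14564844]
True z err -0.00016710627730914807 [ 0.64437857 -0.22518283  0.12843289] [-0.2502647  -0.0823962   4.12055567] [ 0.0037075  -0.09033249  0.04468385] 12.2
```

Seated height is as expected; release and check.

```bash
python3 - <<'E'
from h import *
arm.set_gripper(.06); arm.line_to([.6443,-.2253,.24],speed=.15)
arm.goto_joints([-12,20,0,85,0,75,-12]) 
s=arm.get_state(); print(s['position'],s['orientation'],s['time'])
p,d,P=world('top'); cv2.imwrite('pics/b_t.png',p)
print(lid(P,.6443,-.2253,.082))
q=comp(P,.6443,-.2253,.09,.088,.108);A=np.c_[q[:,:2]-q[:,:2].mean(0),np.ones(len(q))];print('plane',np.linalg.lstsq(A,q[:,2],rcond=None)[0],len(q))
try:
    print(lid(P,.426,.1236,0)); 
except Exception as e: print(e)
print(jar(P,.6376,.1334,.07))
E
```

```text
[0.59546288 0.09166834 0.22614982] [-77.4884996   89.93378935 -77.65084414] 14.8083
(array([ 0.64468271, -0.22736921,  0.05819642]), array([ 0.64471591, -0.22809999]), (0.01893591322004795, 0.04207729175686836), 92.75907683372498)
plane [ 0.00497958 -0.01329169  0.09754036] 2444
'NoneType' object is not subscriptableTraceback (most recent call last):
  File "<stdin>", line 11, in <module>
  File "h.py", line 31, in jar
    f=circ(cv2.convexHull(q[:,:2].astype(np.float32))[:,0]); return f,len(q)
                          ~^^^^^^
TypeError: 'NoneType' object is not subscriptable
```

View pics/b_t.png

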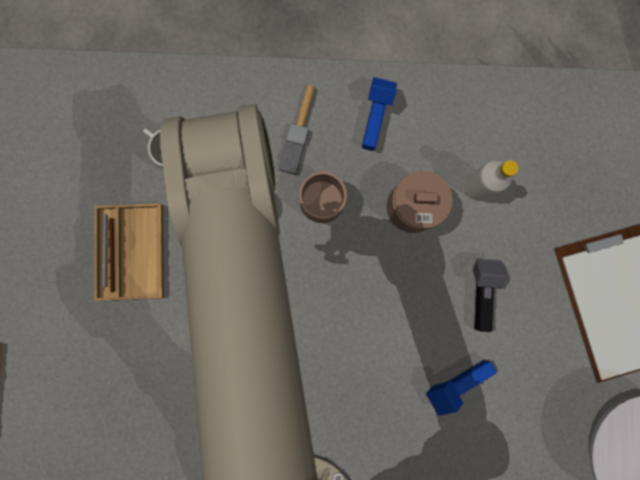

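```bash
python3 - <<'E'
from h import *
arm.goto_joints([5,20,0,80,0,80,60])
p,d,P=world('top')
print(lid(P,.426,.1236,0)); print(jar(P,.6376,.1334,.07))
arm.goto_joints([-16,8,0,105,0,67,130])
s=arm.get_state(); print(s['position'],s['orientation'],s['time'])
for z in (.2,.046):
    q=arm.solve_ik([.426,.1236,z],down(151.5)); print(z,None if q is None else np.round(q,1))
E
```

```text
(array([0.42595873, 0.123431  , 0.03933495]), array([0.42579421, 0.12341917]), (0.041652578860521317, 0.018466368317604065), 61.13570022583008)
(array([0.63755606, 0.13359501, 0.039537  ]), 386)
[0.47848557 0.10364189 0.18880159] [-150.77766434   89.94826225   -4.91419074] 17.1833
0.2 [-1.800e+01  1.900e+00 -2.300e+00  1.101e+02  1.000e-01  6.800e+01
  1.311e+02]
0.046 [-18.1  13.4  -2.4 119.6   0.8  47.  130.5]
```

```bash
python3 - <<'E'
from h import *
c=(.4259,.1234); h=151.2
arm.movep([*c,.16],down(h))
print(arm.line_to([*c,.046],speed=.12,until_force=10)); print(arm.get_state()['position'])
arm.set_gripper(0,50); s=arm.get_state(); print(s['opening'],s['ft_force'])
z0=s['position'][2]
arm.line_to([*c,.2],speed=.15); s=arm.get_state(); print(s['opening'],s['ft_force'],s['time'],np.round(s['joints'],1),z0)
arm.goto_joints([8,20,0,85,0,75,5]); 
p,d,P=world('top'); cv2.imwrite('pics/c_t.png',p)
try: print(jar(P,.6376,.1334,.07))
except Exception as e: print(e)
try: print(lid(P,.6443,-.2253,.082)[:2])
except Exception as e: print(e)
s=arm.get_state(); print(s['position'],s['time'])
E
```

```text
False
[0.42656505 0.12355315 0.04661427]
0.0170273077272107 [-1.04048622e+00  2.18376884e-04  6.47274157e+00]
0.01704092977488319 [ 0.61801824  0.34218589 -1.72847375] 20.275 [-1.800e+01  2.000e+00 -2.300e+00  1.102e+02  1.000e-01  6.800e+01
  1.308e+02] 0.046565411891661905
(array([0.63753005, 0.13352713, 0.0396509 ]), 388)
'NoneType' object is not subscriptable
[ 0.59104846 -0.1144999   0.22609613] 22.225
```

View pics/c_t.png

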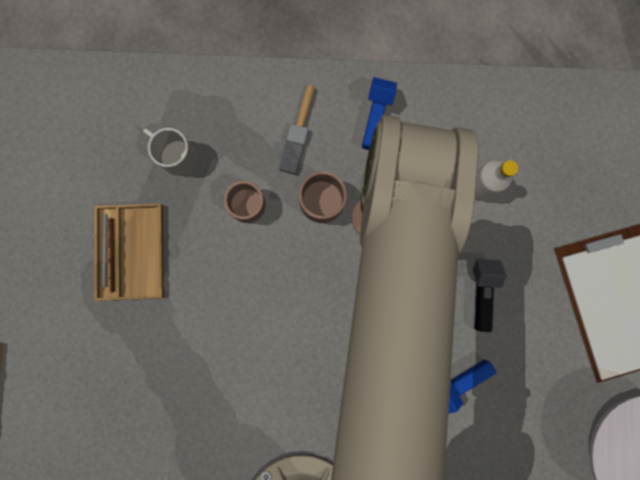

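```bash
python3 - <<'E'
from h import *
arm.movep([.6375,.1335,.22],down(0)); print(np.round(arm.get_state()['joints'],1))
E
python3 place.py .6375 .1335 .1086 0 0 0 0
```

```text
[-10.1  26.5  -6.2  76.8   3.   76.9 -16.6]
[0.6380154  0.13361961 0.12559458]
True z err 0.00010698595530106436 [0.63757937 0.13399803 0.10870699] [0.04461357 0.50790413 4.94485527] [-0.04767087  0.0125292   0.01300442] 24.9417
```

```bash
python3 - <<'E'
from h import *
arm.set_gripper(.06); arm.line_to([.6375,.1335,.24],speed=.15)
arm.goto_joints([0,5,0,105,0,70,-60]); s=arm.get_state(); print(s['position'],s['time'])
p,d,P=world('top'); cv2.imwrite('pics/d_t.png',p)
ps,_=arm.snapshot('scene'); cv2.imwrite('pics/d_s.png',ps)
for c,z,R in (((.6443,-.2253),.082,.09),((.6375,.1335),.062,.07)):
    print(lid(P,*c,z,R))
    q=comp(P,*c,R,z+.006,z+.026);A=np.c_[q[:,:2]-q[:,:2].mean(0),np.ones(len(q))];print('plane',np.linalg.lstsq(A,q[:,2],rcond=None)[0],len(q))
q=comp(P,.457,-.378,.13,.02,.1); print('scan',q[:,2].max(),cv2.minAreaRect(q[:,:2].astype(np.float32)))
q=comp(P,.457,-.378,.13,.03,.043); print('handle',len(q),cv2.minAreaRect(q[:,:2].astype(np.float32)))
q=comp(P,.529,.378,.2,.014,.026); print('tray',len(q),cv2.minAreaRect(q[:,:2].astype(np.float32)))
cv2.imwrite('pics/d_z.png',cv2.resize(p[240:345,450:530],(610,800),interpolation=cv2.INTER_CUBIC)[:600])
E
```

```text
[ 0.47388618 -0.03094833  0.21369452] 27.3917
(array([ 0.64476876, -0.22756624,  0.05818766]), array([ 0.64532727, -0.22759402]), (0.04123460128903389, 0.018955012783408165), 89.95953369140625)
plane [ 0.00216498 -0.01197214  0.0975164 ] 2447
(array([0.63776774, 0.13134075, 0.04018637]), array([0.63805741, 0.13065197]), (0.017478441819548607, 0.04143206402659416), 90.08703475445509)
plane [ 0.00834791 -0.01234508  0.07757371] 1032
scan 0.07457727885646559 ((0.45675981044769287, -0.37777259945869446), (0.05495302006602287, 0.15135975182056427), 88.64653778076172)
handle 650 ((0.42836588621139526, -0.3757183849811554), (0.03114970214664936, 0.09361788630485535), 88.14630126953125)
tray 1253 ((0.5288283824920654, 0.37820714712142944), (0.20027610659599304, 0.14102524518966675), 3.74415922164917)
```

View pics/d_t.png

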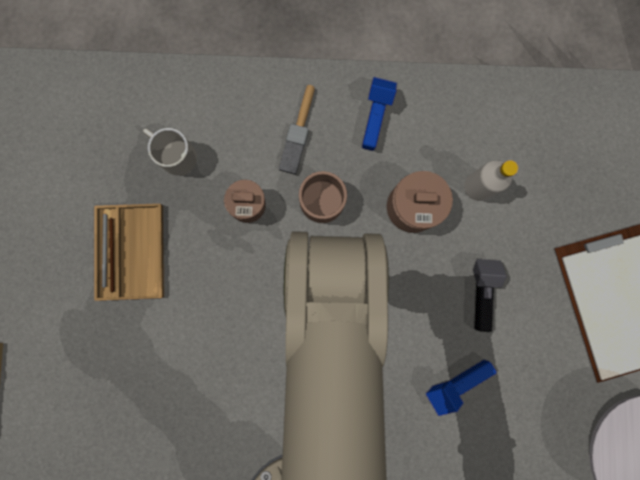

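View pics/d_s.png

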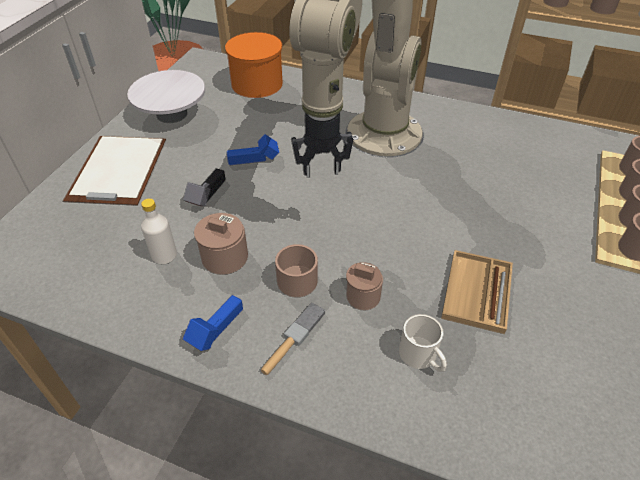

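View pics/d_z.png

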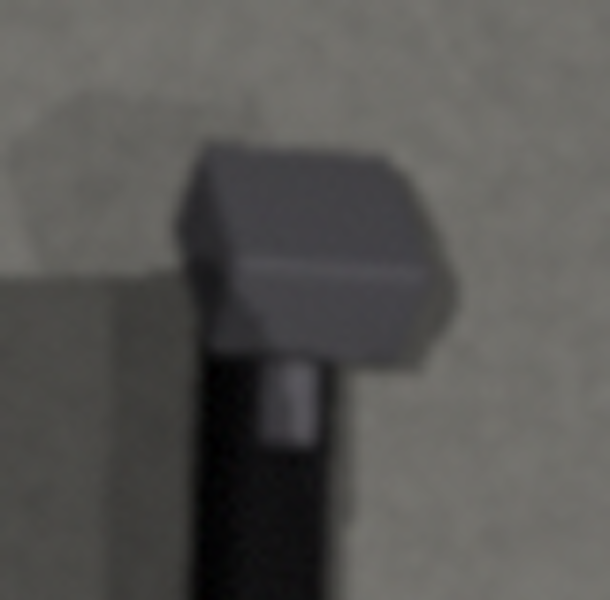

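```bash
python3 - <<'E'
from h import *
arm.goto_joints([36,15,0,92,0,73,-55]); s=arm.get_state(); print(s['position'],s['time'])
c=(.443,-.3762);h=-91.6
arm.movep([*c,.18],down(h)); print(np.round(arm.get_state()['joints'],1))
print(arm.line_to([*c,.0405],speed=.12,until_force=10)); 
arm.set_gripper(0,70); s=arm.get_state(); print(s['position'],s['opening'],s['ft_force'])
arm.line_to([*c,.24],speed=.12); s=arm.get_state(); print(s['position'],s['opening'],s['ft_force'],s['wrist_torque'],s['time'])
p,_=arm.snapshot('scene'); cv2.imwrite('pics/e_s.png',p)
p,_=arm.snapshot('wrist'); cv2.imwrite('pics/e_w.png',p)
E
```

```text
[ 0.43482707 -0.35250078  0.22255494] 28.725
[ 36.7  19.4   0.4  92.1  -0.2  68.7 -54.3]
False
[ 0.44348079 -0.37657978  0.04141245] 0.02854364499225326 [-0.93874656  0.44350358  5.64424158]
[ 0.4427221  -0.37601249  0.23918071] 0.02876679895631372 [-1.06769183  0.56092775 -2.21431449] [-0.00098738  0.07772712  0.04282808] 32.55
```

View pics/e_s.png

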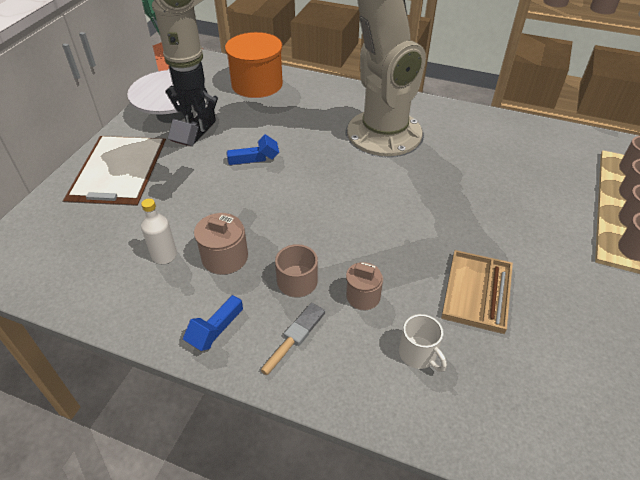

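View pics/e_w.png

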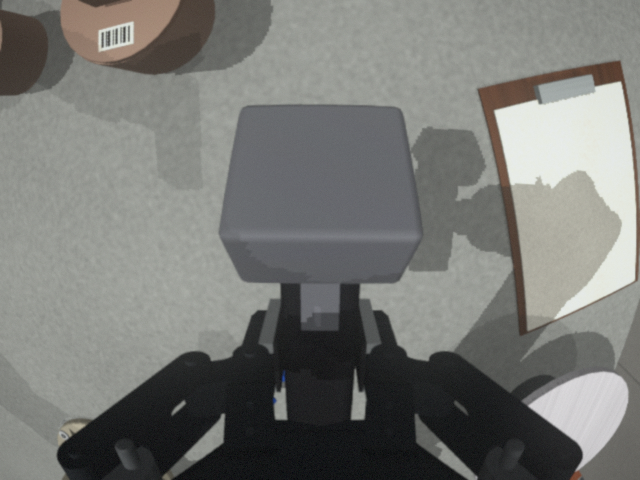

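```bash
python3 - <<'E'
from h import *
for lab,z in ((( .6066,-.2264),.098),((.6127,.1325),.078)):
    x=lab[0]-.1487;y=lab[1];h=-90
    arm.movep([x,y,.24],down(h)); print(np.round(arm.get_state()['joints'],1))
    if z>.09:
        p,d,P=world('top')
        for c,zz,R in (((.6443,-.2253),.082,.09),((.6375,.1335),.062,.07)):
            try: print(lid(P,*c,zz,R)[:2])
            except Exception as e: print(e)
    arm.line_to([x,y,z+.0877],speed=.12)
    s=arm.get_state(); print(s['position'],s['orientation'])
    arm.dwell(2.0)
    n='L' if z>.09 else 'S'
    p,_=arm.snapshot('scene'); cv2.imwrite(f'pics/f_s{n}.png',p)
    p,_=arm.snapshot('wrist'); cv2.imwrite(f'pics/f_w{n}.png',p)
    if n=='S': break
    arm.line_to([x,y,.24],speed=.15)
print(arm.get_state()['time'])
E
```

```text
[ 26.7   8.5  -4.5  97.6   0.7  73.9 -67.9]
(array([ 0.64464122, -0.2272233 ,  0.0584194 ]), array([ 0.64515758, -0.22791195]))
(array([0.63806796, 0.13095624, 0.03998538]), array([0.63789868, 0.13089187]))
[ 0.45800551 -0.22699701  0.18604292] [ 62.40271598  89.98918787 -27.65379193]
[   2.5    6.2  -23.7  100.7    2.6   73.7 -111.9]
[0.46451281 0.13242108 0.16632678] [107.93245584  89.94602734  17.90555144]
40.775
```

View pics/f_sL.png

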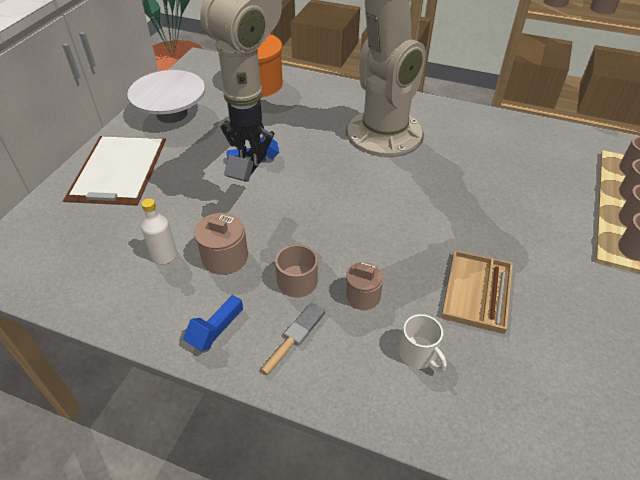

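View pics/f_sS.png

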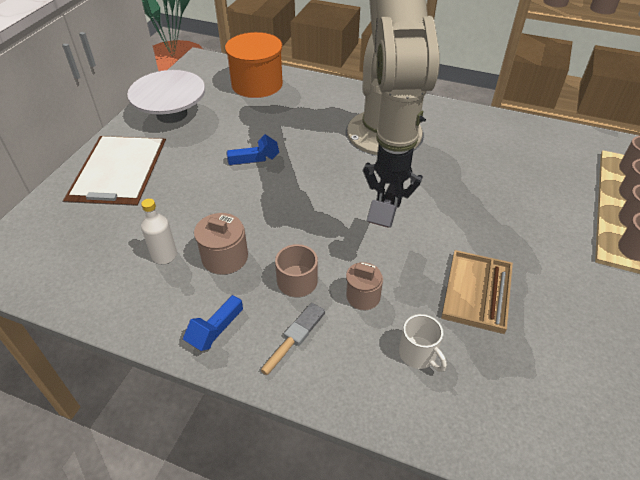

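View pics/f_wL.png

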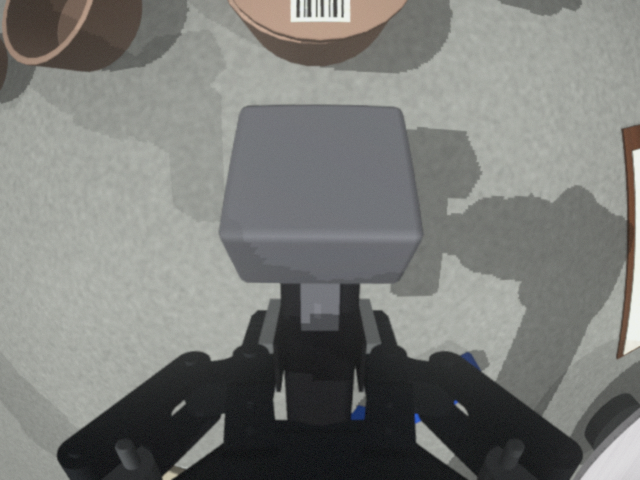

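View pics/f_wS.png

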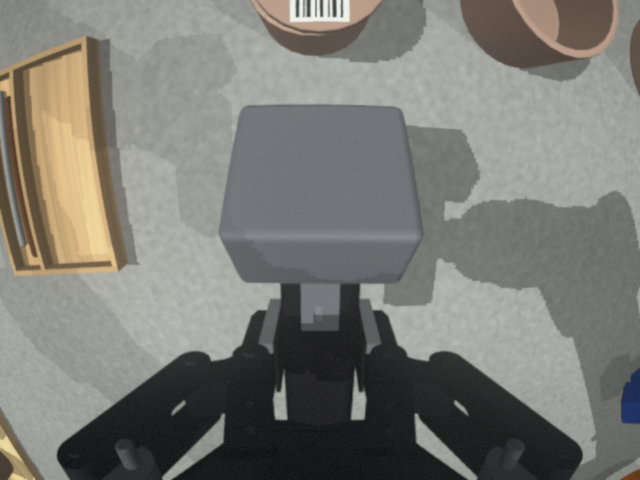

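```bash
python3 - <<'E'
from h import *
p,d,P=world('scene')
c=arm.get_state()['position']
m=(P[...,0]>c[0]+.045)&(P[...,0]<c[0]+.11)&(abs(P[...,1]-c[1])<.04)&(P[...,2]>.09)&(P[...,2]<.25)
q=P[m]-c; print(len(q),np.percentile(q,[1,50,99],axis=0).round(4)*1000)
# planes: split into top plane (45 deg) by side view
p2,d2,P2=world('top')
m=(P2[...,0]>c[0]+.03)&(P2[...,0]<c[0]+.11)&(abs(P2[...,1]-c[1])<.015)&(P2[...,2]>.09)
q=P2[m]-c; print(len(q))
for a in range(30,110,6):
    k=(q[:,0]*1000>=a)&(q[:,0]*1000<a+6)
    if k.any(): print(a,q[k,2].mean().round(4)*1000)
m=(P[...,0]>c[0]+.045)&(P[...,0]<c[0]+.11)&(abs(P[...,1]-c[1])<.025)&(P[...,2]>.09)&(P[...,2]<.25); q=P[m]-c
for a in range(40,110,6):
    k=(q[:,0]*1000>=a)&(q[:,0]*1000<a+6)
    if k.any(): print('s',a,k.sum(),q[k,2].mean().round(4)*1000)
E
```

```text
596 [[ 48.9 -27.4 -18.5]
 [ 72.2   1.6  10.3]
 [ 90.4  26.1  29.1]]
702
30 360.3
36 325.0
42 260.90000000000003
48 170.0
54 95.69999999999999
60 22.1
66 15.8
72 10.3
78 4.0
84 -1.0
s 52 36 26.599999999999998
s 58 94 22.9
s 64 81 16.6
s 70 93 10.7
s 76 90 5.1000000000000005
s 82 108 -2.8
s 88 27 -3.5
```

```bash
python3 - <<'E'
from h import *
s=arm.get_state();x,y,_=s['position']
for u in (121,160): print(px2w('top',u,252,.015))
arm.line_to([x,y,.24],speed=.15)
p,d,P=world('top'); q=comp(P,.529,.378,.2,.014,.026); print('tray',len(q),cv2.minAreaRect(q[:,:2].astype(np.float32)))
q=P[(abs(P[...,2]-.005)<.004)&(abs(P[...,0]-.53)<.06)&(abs(P[...,1]-.356)<.055)]; print('floor y',len(q),np.percentile(q[:,1],[2,98]))
arm.goto_joints([-33,20,0,85,0,75,-120]); print(arm.get_state()['position'])
h=-86.3
arm.movep([.5168,.3548,.14],down(h)); s=arm.get_state(); print(np.round(s['joints'],1),s['opening'])
p,_=arm.snapshot('scene'); cv2.imwrite('pics/g_s.png',p)
E
```

```text
[0.52639166 0.39428681 0.015     ]
[0.5287007  0.31250915 0.015     ]
tray 763 ((0.5287683010101318, 0.3783901333808899), (0.20037005841732025, 0.140522763133049), 3.7155210971832275)
floor y 858 [0.31235435 0.40077885]
[0.52130103 0.30051029 0.224874  ]
[ -36.3   26.6   -1.3   87.1    0.7   66.4 -124.1] 0.028966345794343738
```

View pics/g_s.png

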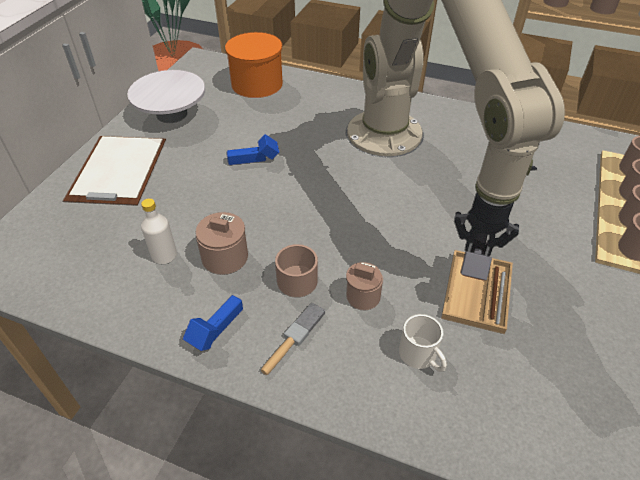

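```bash
python3 - <<'E'
from h import *
c=(.5168,.3548)
arm.line_to([*c,.065],speed=.08)
r=arm.line_to([*c,.043],speed=.03,until_force=6); s=arm.get_state(); print(r,s['position'],s['ft_force'],s['time'])
arm.set_gripper(.048); arm.dwell(.2)
arm.line_to([*c,.2],speed=.12)
arm.goto_joints([10,5,0,105,0,70,-60]); 
p,d,P=world('top'); cv2.imwrite('pics/h_t.png',p)
ps,_=arm.snapshot('scene'); cv2.imwrite('pics/h_s.png',ps)
for c,z,R in (((.6443,-.2253),.082,.1),((.6375,.1335),.062,.07)):
    print(lid(P,*c,z,R))
    q=comp(P,*c,R,z+.006,z+.026);A=np.c_[q[:,:2]-q[:,:2].mean(0),np.ones(len(q))];print('plane',np.linalg.lstsq(A,q[:,2],rcond=None)[0],len(q))
q=comp(P,.53,.356,.12,.03,.12); print('scan',np.percentile(q[:,2],[50,99]),cv2.minAreaRect(q[:,:2].astype(np.float32)))
k=q[(q[:,2]>.036)&(q[:,2]<.05)&(q[:,0]<.55)];A=np.c_[k[:,:2]-k[:,:2].mean(0),np.ones(len(k))];print('handle plane',np.linalg.lstsq(A,k[:,2],rcond=None)[0],len(k))
print(arm.get_state()['time'])
E
```

```text
True [0.51657883 0.35467139 0.04640198] [-0.72189195 -1.42277976  4.70476528] 44.6
(array([ 0.64241045, -0.22572967,  0.05832825]), array([ 0.6412968 , -0.22589962]), (0.0181990135461092, 0.04250767081975937), 93.11655187606812)
plane [-0.00506735 -0.00737564  0.09771671] 2411
(array([0.63800296, 0.1309057 , 0.03983999]), array([0.63792068, 0.13044061]), (0.017700904980301857, 0.042761266231536865), 90.33576527237892)
plane [ 0.00796885 -0.01367474  0.07754457] 1032
scan [0.04571769 0.07605776] ((0.529741108417511, 0.35184183716773987), (0.15139196813106537, 0.05465288832783699), 3.0760185718536377)
handle plane [0.00785894 0.04235174 0.04220667] 688
48.3833
```

View pics/h_t.png

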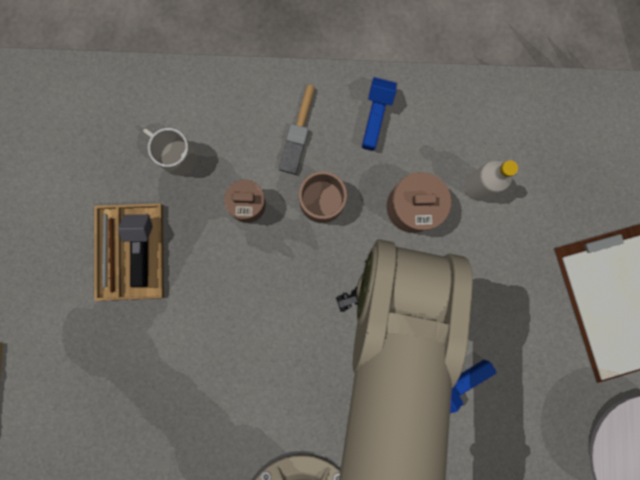

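View pics/h_s.png

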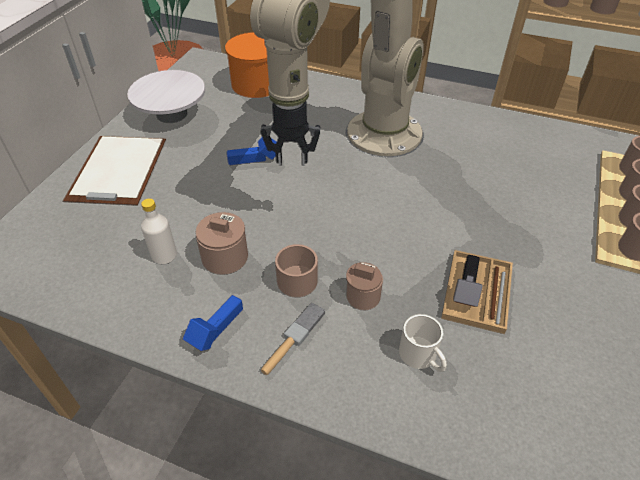

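```bash
python3 - <<'E'
from h import *
p,d,P=world('scene')
from scipy.optimize import least_squares
for c,h,R in (((.643,-.2255),.09,.058),((.6378,.1325),.07,.04)):
    D=np.hypot(P[...,0]-c[0],P[...,1]-c[1])
    for zl,zh in ((.02,h-.01),(h+.001,h+.006)):
        m=(D<R+.012)&(D>R-.012)&(P[...,2]>zl)&(P[...,2]<zh); q=P[m][:,:2]
        r=least_squares(lambda k:np.hypot(*(q-k).T)-R,c,loss='soft_l1',f_scale=.002).x
        print(zl,len(q),r.round(4),np.median(abs(np.hypot(*(q-r).T)-R)))
E
```

```text
0.02 788 [ 0.6449 -0.2243] 0.0008620974322796487
0.091 282 [ 0.6418 -0.2245] 0.003896065148378692
0.02 369 [0.6377 0.1352] 0.0007045992529964018
0.07100000000000001 167 [0.6369 0.1321] 0.0030906938100326575
```

```bash
python3 - <<'E'
from rig import arm
print(arm.finish_job(), arm.get_state()['time'])
E
```

```text
the job is handed in; nothing more can be done
the job is handed in; nothing more can be done
```

The job is handed in after about 48 s of the 210 s. Only the large and small lids were on the bench, and both are now on their own canisters.

- **Lids:** both touched down within 0.2 mm of the seated height. Afterwards the fitted top surfaces were level to under 1°, about the camera's own error.
- **Readings:** I held the scanner on the large label and then on the small one for 2 s each, about 100 mm out. The pictures show each label centred in front of the scanner. The scanner's tilt, checked at the small label, was right. Nothing reports a read directly, so I could not confirm one.
- **Scanner:** it lies on its base inside the wide compartment of the tray, released, at the expected height and in line with the tray. The fit to its handle top gave a slope of about 2°, which I put down to camera noise.
- **Everything else:** in the last pictures the mug, the bottle and the brush show no movement, and all canisters are standing.

**Large lid shift:** after both readings the large lid was found about 3 mm off its earlier position, within the 4 mm of play between plug and mouth. I think this was the knock the task warned of. It was still level and at seated height, so I left it alone.

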